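Pull the axle clip from a trolley wheel

ROBOT

A 7-joint arm with a two-finger parallel gripper is mounted at the origin on the work surface. World frame = base frame: x ahead of the robot, y to its left, z up, the work surface at z = 0. Lengths are in m, angles in rad, forces in N, time in s.
With the tool pointing down it reaches from about 0.425 to 1.025 m from the base axis. Payload 3.6 kg.
Tool frame: the origin (TCP) lies at the very end of the fingers, on their centre line; the grasp point (between the pads) lies 19 mm behind it; z points along the fingers, y is the direction in which the jaws open and shut (so a half turn about z gives the same grasp; the last joint's range is limited). The gripper opens to 85 mm and grips with 20 to 120 N. Pads are 22 mm wide; open, the fingers measure 114 mm over their backs; the gripper's body (76 mm by 85 mm) begins 54 mm behind the grasp point. The pads swing forward as they close: fully open they stand 13 mm farther back than shut.
Start: joints at [-1.31, 0.591, 0.048, 1.609, -0.033, 0.943, -0.034], TCP at [0.252, 0.68, 0.231] pointing down, gripper open.
Joint ranges: [-2.69, 2.69], [-0.47, 2.24], [-1.27, 1.36], [0.19, 2.51], [-1.53, 4.68], [0.08, 2.07], [-3.09, 3.09]. Speed limits (rad/s): [2.57, 2.57, 3.14, 3.14, 3.14, 3.14, 3.14].

INTERFACE

Orientations are given as a unit quaternion [w, x, y, z].
In Python, from cell import env gives the robot as it stands.
- The arm moves only by the tool send_rows, never from a script. Its argument "plan" is a list that holds one entry, the list of rows, each a list of 7 numbers: the shift along the tool's x, y, z in cm, then the turn, a rotation vector about the tool's x, y, z in degrees, then the finger opening in cm, from 0 to 8.54. A call has 1 to 10 rows; each row shifts and turns the commanded pose from where the row before left it, along the tool's axes as they then stand; what a row does not reach is not made up. A row lasts 1/8 s, in which the tool goes at most 62.5 mm and 10.7 degrees, less where a joint would pass 70% of its speed; a pose out of reach is approached as far as the arm can. A call with a gripper value outside its range is refused whole. The fingers move at their own pace and stop on an object; "force" is the grip in N (left out, the last holds). Time passes only in rows, so rows that do not move let the fingers close. It gives the time, the measured TCP pose, the force and the opening at its end, in the units of the state.
- env.get_obs(): the state, without advancing time (a new reading comes with each control period).
- env.camera(name): name is "scene" or "top" or "wrist"; returns (picture, depth): 420x560x3 uint8, blue, green, red; 420x560 float32, m along the optical axis (not along the pixel's ray), 0 where there is no reading.
- env.calibration(name): a dict with "fx", "fy", "cx", "cy" (pixels), "extrinsics" (4x4, takes a point from camera to world coordinates). Camera axes: x right, y down, z forward; pixel columns grow to the right and rows downward; lengths in m; the calibration is good to about 2 mm. A picture is of the moment at which its call begins: read the wrist's pose just before it. calibration takes no time and is no camera call; for the wrist camera it gives the pose at the moment of the call.
- env.job_done(): hands the job in, once; it reports no verdict.
The state is a dict: "time_s": time; "joint_pos": joint angles; "qd": joint speeds; "joint_torque": joint torques, N m; "position": TCP position; "orientation": TCP orientation; "force": force on the tool from outside, world axes, zero at the start; "moment": the same for the moment, N m; "gripper_width": finger opening in m.
Only numpy, scipy, OpenCV 4.12 (cv2) and the standard library are available. Lean on these libraries where they do the work, as an engineer would, in place of code of your own. Each camera call takes 0.05 s, during which the arm holds its last target. There are 200 camera calls.

TASK

The wheel is to come off its axle: with the hooked pick, pry the gold retaining clip sideways out of the axle groove, never touching the clip with the gripper while it is still on the axle. Then put the pick back in its notches in the wooden tool rest, hook down, and lay the clip flat in the blue parts tray, leaving the scraper where it is.

Things in the scene. Friction and masses are not known exactly. Their poses are not given: they have to be found in the camera images.
- axle: Stub axle unit, fixed: its square 180 mm flange plate is bolted to the bench; the wheel (cast aluminium, rust-red tyre, 200 mm across) lies flat round the upright axle and turns stiffly. Origin under the axle, on the bench. The wheel's flat face is 64 mm above the bench; a fixed collar of 31 mm diameter stands 6 mm up from it, and the clip rests on the collar.
- axle_groove (a point): Centre of the groove in the steel axle, 73 mm above the bench. Groove floor 23 mm diameter, groove 6 mm high; above it the axle is 28 mm in diameter and ends 90 mm above the bench.
- clip_ring (a point): Gold sprung retaining clip, a flat horseshoe 68 mm across, 4.5 mm thick, about 70 g; bow 7 mm wide (radius 27 to 34 mm). This point: ring centre at mid-thickness, on the axle's axis while fitted. Own x axis: from the centre through the middle of the bow to the tab (open mouth at -x); z up. Out of the groove it drops on to the wheel's face.
- clip_window (a point): Middle of the window between axle and bow, 21 mm from the ring centre along the clip's x, at mid-thickness: open from above down to the wheel's face, 11 mm along x (beside the collar), about 18 mm wide. The hook goes down here. Pulled along the clip's +x, two sprung jaws spread and let go: it takes about 10 N, and after 45 mm the whole clip is clear of the axle.
- clip_tab (a point): Clip's upturned tab: an upright plate 16 mm wide (clip's y) and 4 mm thick (clip's x), 42 mm from the ring centre along the clip's x; its top is 18 mm above the clip's underside, this point 11.5 mm above it. Once the clip lies loose and flat it can be pinched here from above across the 16 mm width.
- pick_grip (a point): Centre of the orange handle of the hooked pick, where to grasp it: 22 mm wide and high, 132 mm long with a 27 mm collar at each end; x axis along the handle towards the hook, z up. It lies in a pair of notches of the tool rest, hook down, 53 mm above the bench, and lifts straight up. About 140 g.
- pick_tip (a point): Lower end of the pick's hook. The 6 mm round shank runs on from the handle and bends straight down 134 mm ahead of the handle's centre; the hook is 5 mm round and ends 38.5 mm below the handle's axis: at 134, 0, -38.5 mm in the pick's frame.
- rest: Wooden tool rest, fixed, base 110 x 136 mm. Origin: centre of its underside; x along the tools towards their tips, y across. Two cheeks at x = -40 and +40 mm (12 mm thick, 62 mm high) have notches at y = -30 and +30 mm, floors 42 mm above the bench, 25 mm wide at the floor, 43 mm at the top. Pick and scraper lie one in each pair, in either order, handle centres near x = 0.
- scraper_mid (a point): Centre of the pale wooden handle of the flat scraper lying in the other pair of notches (handle as the pick's, 216 mm long in all). Leave it.
- tray: Blue sheet-metal parts tray, fixed: 150 mm (its x) by 120 mm (its y), 26 mm high, walls 3 mm, floor 5 mm thick, empty. Origin at the centre of its underside.
Things that resemble listed ones, but are neither listed nor needed, are in the scene too. There is more than one size of the rest; the job needs the largest. There is more than one size of the tray; the one meant has the size given above.

How it is judged:
By the outcome, as a careful person would: the job done as asked, in the order asked, and still so for the second after the job is handed in, with the robot touching nothing.
It also fails if it takes over 54 s, if anything falls off the work surface, if the arm or the gripper's body presses on something with over 40 N, if the wrist force passes 120 N, or if a joint passes its speed limit or range.

## Working session

There is one attempt and no reset: what is moved stays moved. The work goes in short steps, Python scripts to look and compute and a tool call to move; the robot and the scene stay as the last step left them, time stands still between calls to the robot, and variables do not carry over. Pictures are saved under pics/ and viewed, about 8 in all and at most 12, crops included, and the job is handed in when it is done.

Besides the shell and the picture viewer there is one more tool, called in YAML: its name, and indented under it one key for each argument. send_rows: Moves the arm, as the interface text tells. Its arguments: {"type":"object","properties":{"plan":{"type":"array"},"force":{"type":"number"}},"required":["plan"]}

```bash
mkdir -p pics; ls
python3 - <<'E'
from cell import env
import cv2,numpy as np
for n in("scene","top"):
    p,d=env.camera(n);c=env.calibration(n)
    cv2.imwrite(f"pics/{n}0.png",p);np.save(f"pics/{n}0.npy",d)
    print(n,{k:np.round(v,4).tolist() if hasattr(v,'tolist') or k=='extrinsics' else v for k,v in c.items()})
print(env.get_obs())
E
```

```text
pics
scene {'fx': 466.6497445210022, 'fy': 466.6497445210022, 'cx': 283.02300718984526, 'cy': 205.6926330987597, 'extrinsics': [[-0.7566, 0.5173, -0.4, 0.8157], [0.6538, 0.5923, -0.4708, 0.4801], [-0.0066, -0.6177, -0.7864, 0.8967], [0.0, 0.0, 0.0, 1.0]]}
top {'fx': 492.49163563240126, 'fy': 492.49163563240126, 'cx': 279.5574082073352, 'cy': 212.31547181702194, 'extrinsics': [[-0.0069, -0.9883, 0.1524, 0.1982], [-0.9998, 0.0042, -0.0179, 0.013], [0.017, -0.1525, -0.9882, 1.401], [0.0, 0.0, 0.0, 1.0]]}
{'time_s': 0.1, 'joint_pos': array([-1.30952057,  0.59199919,  0.04832134,  1.6097198 , -0.03325952,
        0.94269572, -0.03373355]), 'qd': array([-2.20069746e-04, -1.99442632e-03,  1.84843275e-03, -2.99472200e-03,
        2.08964556e-03,  9.14204055e-04,  3.67951913e-05]), 'joint_torque': array([ 4.67870370e-03, -5.49994540e+01,  1.55338928e+00, -1.98824447e+01,
        9.72472510e-03,  3.84807718e-03,  4.27948748e-06]), 'position': array([0.25159902, 0.67913714, 0.23026637]), 'orientation': array([-1.01481094e-04,  1.76431529e-01,  9.84312398e-01, -1.00394353e-03]), 'force': array([-0.4105101 , -0.22580632,  0.8489843 ]), 'moment': array([0.01199283, 0.0335342 , 0.00056862]), 'gripper_width': 0.08518473586395517}
```

View pics/top0.png

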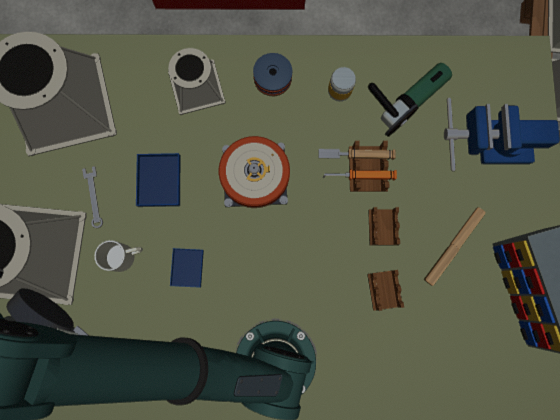

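View pics/scene0.png

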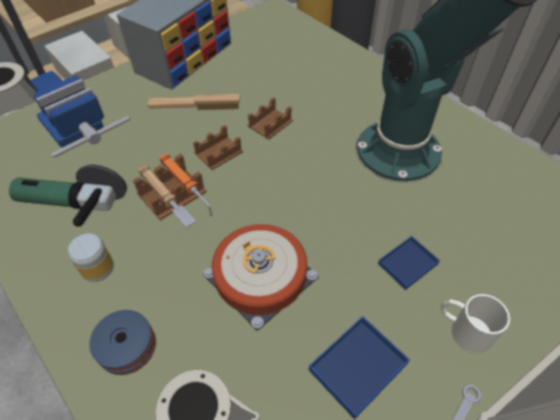

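Candidates in the top view:
- **Rest:** (370,166) is large and holds both tools. (384,227) and (386,290) are smaller and empty, so I choose (370,166).
- **Tool:** the orange pick is at (372,175) and the pale scraper at (372,154).
- **Tray:** (158,180) is large and (187,268) is small. I choose the large one.
- **Clip:** gold, at (255,169).

Next I'll check these in a close crop and measure.

```bash
cat > h.py <<'E'
import cv2,numpy as np
from cell import env
def ray(n,uv,z,c=None):
    c=c or env.calibration(n);E=np.array(c["extrinsics"]);uv=np.atleast_2d(uv).astype(float)
    d=np.c_[(uv[:,0]-c["cx"])/c["fx"],(uv[:,1]-c["cy"])/c["fy"],np.ones(len(uv))]@E[:3,:3].T
    return E[:3,3]+d*((z-E[2,3])/d[:,2])[:,None]
def mask(img,lo,hi,roi=None):
    m=cv2.inRange(cv2.cvtColor(img,cv2.COLOR_BGR2HSV),np.array(lo),np.array(hi))
    if roi:
        k=np.zeros_like(m);x0,y0,x1,y1=roi;k[y0:y1,x0:x1]=255;m&=k
    return m
def pts(m): return np.argwhere(m>0)[:,::-1]
E
python3 - <<'E'
from h import *
t=cv2.imread("pics/top0.png");s=cv2.imread("pics/scene0.png")
def crop(i,x0,y0,x1,y1): return cv2.resize(i[y0:y1,x0:x1],(400,300),interpolation=cv2.INTER_CUBIC)
a=np.vstack([np.hstack([crop(t,315,135,415,210),crop(t,225,140,285,185)]),np.hstack([crop(s,130,140,230,215),crop(s,220,230,300,290)])])
cv2.imwrite("pics/crop1.png",a)
o=[("orange",(5,170,120),(16,255,255),(320,165,400,190),.053)]
m=mask(t,*o[0][1:4]);r=cv2.minAreaRect(pts(m).astype(np.float32));print("pick top",r,ray("top",r[0],.058),ray("top",cv2.boxPoints(r),.058).round(3).tolist())
m=mask(s,(5,170,120),(16,255,255),(155,150,205,195));r=cv2.minAreaRect(pts(m).astype(np.float32));print("pick scene",r,ray("scene",cv2.boxPoints(r),.053).round(3).tolist(), ray("scene",r[0],.055))
for n,i,roi in(("top",t,(235,150,275,190)),("scene",s,(235,238,285,280))):
    m=mask(i,(17,110,120),(32,255,255),roi);q=ray(n,pts(m),.0755);print(n,"gold",len(q),q.mean(0),q.min(0),q.max(0),pts(m).mean(0))
m=mask(t,(105,100,30),(125,255,255),(130,145,190,215));r=cv2.minAreaRect(pts(m).astype(np.float32));print("tray",r,ray("top",r[0],.02),ray("top",cv2.boxPoints(r),.026).round(3).tolist())
m=mask(t,(0,140,90),(10,255,255),(215,130,295,212));e=cv2.minEnclosingCircle(pts(m).astype(np.float32));print("tyre",e,ray("top",e[0],.06))
E
```

```text
pick top ((373.0, 174.0), (8.0, 46.0), 90.0) [[ 0.51279506 -0.27392832  0.058     ]] [[0.524, -0.21, 0.058], [0.524, -0.339, 0.058], [0.501, -0.338, 0.058], [0.502, -0.209, 0.058]]
pick scene ((177.480712890625, 171.63577270507812), (41.16471862792969, 9.852119445800781), 46.73570251464844) [[0.524, -0.337, 0.053], [0.497, -0.346, 0.053], [0.5, -0.215, 0.053], [0.525, -0.209, 0.053]] [[ 0.51237202 -0.27305006  0.055     ]]
top gold 155 [0.52339042 0.04815594 0.0755    ] [0.49272807 0.01730937 0.0755    ] [0.55785561 0.078081   0.0755    ] [257.82580645 169.14193548]
scene gold 231 [0.52684279 0.04781128 0.0755    ] [0.49359414 0.01133563 0.0755    ] [0.55816793 0.07845152 0.0755    ] [254.65367965 255.05194805]
tray ((157.49998474121094, 178.99998474121094), (42.99999237060547, 51.99999237060547), -0.0) [[0.5088606  0.33591636 0.02      ]] [[0.433, 0.393, 0.026], [0.584, 0.398, 0.026], [0.584, 0.275, 0.026], [0.432, 0.272, 0.026]]
tyre ((253.85374450683594, 170.47279357910156), 35.43673324584961) [[0.52336501 0.0596471  0.06      ]]
```

View pics/crop1.png

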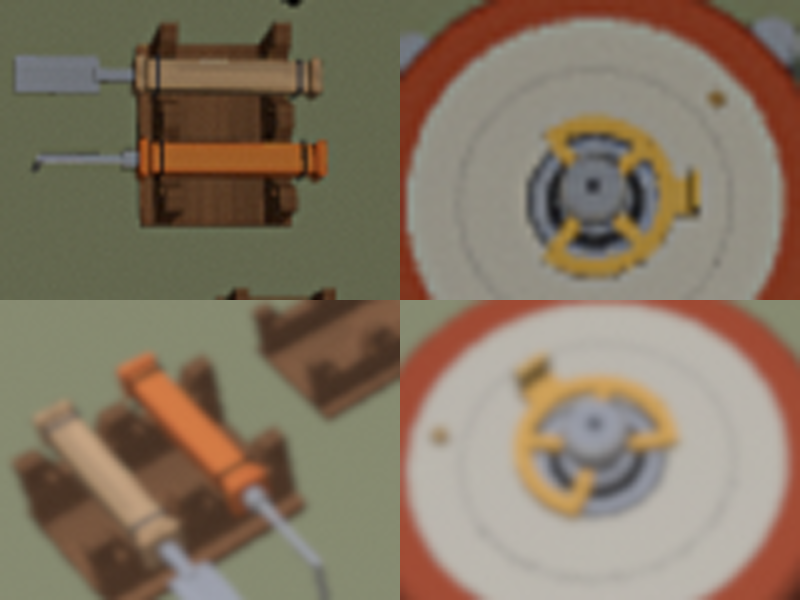

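The crops show the orange pick with its hook on the left (+y), the gold clip with its tab pointing to image right (world −y), and the large tray. I'll check obstacle heights along the path and then move off. On the way I'll stop above the wheel for a wrist picture.

Run:
```python
from h import *
d=np.load("pics/top0.npy");c=env.calibration("top");E=np.array(c["extrinsics"])
v,u=np.mgrid[:420,:560];P=np.stack([(u-c["cx"])/c["fx"]*d,(v-c["cy"])/c["fy"]*d,d],-1)@E[:3,:3].T+E[:3,3]
ok=d>0
def hmax(x0,x1,y0,y1):
    k=ok&(P[...,0]>x0)&(P[...,0]<x1)&(P[...,1]>y0)&(P[...,1]<y1);return P[...,2][k].max().round(3) if k.any() else None
print("heights",{(x,y):hmax(x,x+.1,y,y+.1) for x in(.3,.4,.5,.6,.7) for y in(-.4,-.3,-.2,-.1,0,.1,.2,.3,.4,.5,.6,.7)})
print("axle",ray("top",(253.8,168.05),.09),"ring",ray("top",(253.7,169.5),.075),"tab",ray("top",(268.3,168.9),.088))
t=cv2.imread("pics/top0.png")
m=mask(t,(0,0,120),(40,70,255),(218,135,290,208));m=cv2.morphologyEx(m,cv2.MORPH_CLOSE,np.ones((15,15)))
k=max(cv2.findContours(m,0,1)[0],key=cv2.contourArea);e=cv2.fitEllipse(k);print(e,ray("top",e[0],.064))
```

```text
heights {(0.3, -0.4): np.float64(0.054), (0.3, -0.3): np.float64(0.053), (0.3, -0.2): np.float64(0.011), (0.3, -0.1): np.float64(0.009), (0.3, 0): np.float64(0.009), (0.3, 0.1): np.float64(0.012), (0.3, 0.2): np.float64(0.023), (0.3, 0.3): np.float64(0.087), (0.3, 0.4): np.float64(0.102), (0.3, 0.5): np.float64(0.24), (0.3, 0.6): np.float64(0.243), (0.3, 0.7): None, (0.4, -0.4): np.float64(0.068), (0.4, -0.3): np.float64(0.072), (0.4, -0.2): np.float64(0.01), (0.4, -0.1): np.float64(0.072), (0.4, 0): np.float64(0.08), (0.4, 0.1): np.float64(0.07), (0.4, 0.2): np.float64(0.031), (0.4, 0.3): np.float64(0.032), (0.4, 0.4): np.float64(0.012), (0.4, 0.5): np.float64(0.042), (0.4, 0.6): np.float64(0.077), (0.4, 0.7): np.float64(0.06), (0.5, -0.4): np.float64(0.071), (0.5, -0.3): np.float64(0.073), (0.5, -0.2): np.float64(0.065), (0.5, -0.1): np.float64(0.07), (0.5, 0): np.float64(0.096), (0.5, 0.1): np.float64(0.073), (0.5, 0.2): np.float64(0.033), (0.5, 0.3): np.float64(0.032), (0.5, 0.4): np.float64(0.009), (0.5, 0.5): np.float64(0.016), (0.5, 0.6): np.float64(0.02), (0.5, 0.7): np.float
[... 320 characters left out ...]
), (0.6, 0.6): np.float64(0.242), (0.6, 0.7): np.float64(0.039), (0.7, -0.4): np.float64(0.102), (0.7, -0.3): np.float64(0.094), (0.7, -0.2): np.float64(0.097), (0.7, -0.1): np.float64(0.055), (0.7, 0): np.float64(0.055), (0.7, 0.1): np.float64(0.144), (0.7, 0.2): np.float64(0.143), (0.7, 0.3): np.float64(0.014), (0.7, 0.4): np.float64(0.04), (0.7, 0.5): np.float64(0.242), (0.7, 0.6): np.float64(0.242), (0.7, 0.7): np.float64(0.007)}
axle [[0.52287019 0.05875718 0.09      ]] ring [[0.52248079 0.05955206 0.075     ]] tab [[0.52087521 0.01921149 0.088     ]]
((253.71971130371094, 169.9989013671875), (53.95869445800781, 55.43263626098633), 86.38309478759766) [[0.52374758 0.05988192 0.064     ]]
```

send_rows:
  plan:
    - [[0,0,0,0,0,10,5],[0,0,0,0,0,10,5],[0,0,0,0,0,10,5],[0,0,0,0,0,10,5],[0,0,0,0,0,10,5],[0,0,0,0,0,10,5],[0,0,0,0,0,10,5]]

```text
time_s: 0.98
position: [0.2527, 0.6793, 0.2322]
orientation: [0.0, 0.711, 0.703, 0.0]
force: [-0.6, -1.3, 4.5]
gripper_width: 0.0497
```

send_rows:
  plan:
    - [[0,0,-6,0,0,0,5],[0,0,-6,0,0,0,5],[-5.8,2,0,0,0,0,5],[-5.8,2,0,0,0,0,5],[-5.8,2,0,0,0,0,5],[-5.8,2,0,0,0,0,5],[-5.8,2,0,0,0,0,5],[-5.8,2,0,0,0,0,5],[-5.8,2,0,0,0,0,5],[-5.8,2,0,0,0,0,5]]

```text
time_s: 2.22
position: [0.4093, 0.2129, 0.3512]
orientation: [-0.0, 0.709, 0.705, 0.0]
force: [0.2, 0.4, 0.0]
gripper_width: 0.0499
```

send_rows:
  plan:
    - [[-5.8,2,0,0,0,0,5],[-5.8,2,0,0,0,0,5],[-5.8,2,0,0,0,0,5],[0,0,0,0,0,0,5],[0,0,0,0,0,0,5]]

```text
time_s: 2.85
position: [0.4678, 0.0409, 0.351]
orientation: [-0.0, 0.709, 0.705, -0.0]
force: [-0.2, 0.3, 0.7]
gripper_width: 0.05
```

Run:
```python
from h import *
o=env.get_obs();c=env.calibration("wrist");p,d=env.camera("wrist");cv2.imwrite("pics/w1.png",p)
print(o["time_s"],o["position"],o["orientation"],{k:np.round(v,4).tolist() for k,v in c.items()})
```

```text
2.85 [0.46778478 0.0408699  0.35099081] [-4.57621914e-04  7.09307055e-01  7.04899457e-01 -2.16435261e-04] {'fx': 354.5889, 'fy': 354.5889, 'cx': 282.3697, 'cy': 211.5029, 'extrinsics': [[1.0, -0.0058, -0.0023, 0.4684], [-0.0062, -0.9571, -0.2897, 0.1146], [-0.0005, 0.2898, -0.9571, 0.4932], [0.0, 0.0, 0.0, 1.0]]}
```

View pics/w1.png

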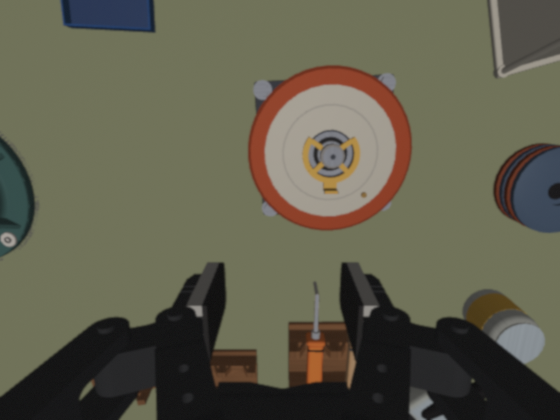

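The wrist picture shows the clip at (331,158) with its tab at (330,189) pointing −y, the pick's shank ending at (316,284), and its handle at (316,345).

Run:
```python
from h import *
w=cv2.imread("pics/w1.png");c=env.calibration("wrist")
m=mask(w,(18,120,120),(32,255,255),(295,125,365,200));q=pts(m);ring=q[q[:,1]<180];tab=q[q[:,1]>185]
e=cv2.minEnclosingCircle(ring.astype(np.float32));print("ring",e,ray("wrist",e[0],.0745,c),"tabpx",tab.mean(0),ray("wrist",tab.mean(0),.086,c))
# circle fit on outer gold boundary, in world
R=ray("wrist",ring,.0745,c)[:,:2];from scipy.optimize import least_squares
k=max(cv2.findContours(cv2.convexHull(ring.astype(np.int32)).astype(np.int32)[None][0][None] if 0 else m,0,1)[0],key=cv2.contourArea)[:,0]
H=cv2.convexHull(ring.astype(np.int32))[:,0];W=ray("wrist",H,.0745,c)[:,:2]
s=least_squares(lambda p:np.hypot(*(W-p[:2]).T)-.034,[.523,.059]);print("fit",s.x,np.abs(s.fun).max())
m=mask(w,(5,170,120),(16,255,255),(295,330,340,390));q=pts(m);print("handle rows",q.min(0),q.max(0))
for y in(350,360,370): print(y,ray("wrist",(q[q[:,1]==y][:,0].mean(),y),.064,c).round(4))
cr=cv2.resize(w[265:345,290:350],(450,600),interpolation=cv2.INTER_CUBIC);cr2=cv2.resize(w[120:200,300:360],(450,600),interpolation=cv2.INTER_CUBIC)
cv2.imwrite("pics/c2.png",cv2.resize(np.hstack([cr,cr2]),(800,533)))
m=mask(w,(0,140,90),(12,255,255),(240,60,420,235));h=cv2.convexHull(pts(m))[:,0];e=cv2.fitEllipse(h);print("tyre",ray("wrist",e[0],.062,c))
```

```text
ring ((330.8016357421875, 154.00965881347656), 28.475540161132812) [[0.52459798 0.0591698  0.0745    ]] tabpx [332.      189.15625] [[0.52592261 0.0194983  0.086     ]]
fit [0.52463079 0.05920238] 0.002048571906591884
handle rows [307 342] [324 382]
350 [[nan nan nan]]
360 [[ 0.5137 -0.2393  0.064 ]]
370 [[ 0.5126 -0.2568  0.064 ]]
tyre [[0.52431426 0.06546461 0.062     ]]<stdin>:11: RuntimeWarning: Mean of empty slice.
  ret = ret.dtype.type(ret / rcount)
```

View pics/c2.png

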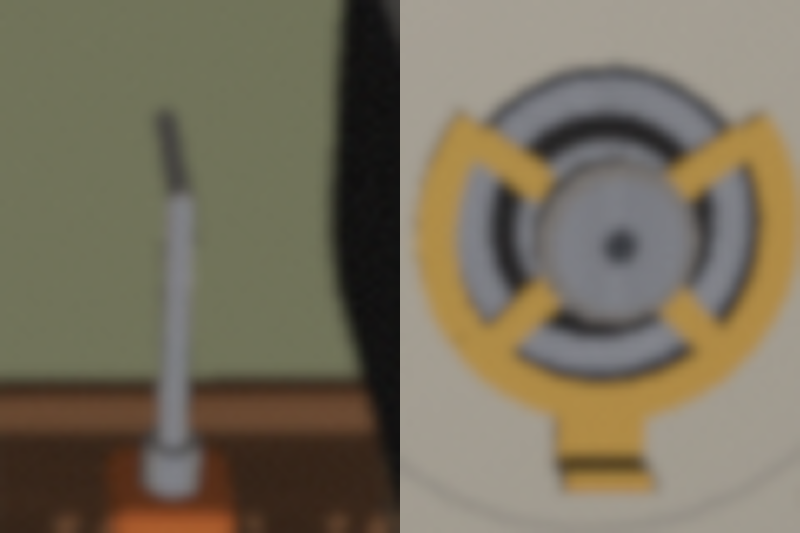

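send_rows:
  plan:
    - [[-5.25,0.78,3,0,0,0,5],[-5.25,0.78,3,0,0,0,5],[-5.25,0.78,3,0,0,0,5],[-5.25,0.78,3,0,0,0,5],[-5.25,0.78,3,0,0,0,5],[-5.25,0.78,3,0,0,0,5],[0,0,3,0,0,0,5],[0,0,0,0,0,0,5],[0,0,0,0,0,0,5]]

```text
time_s: 4.03
position: [0.5142, -0.2728, 0.1418]
orientation: [-0.0, 0.708, 0.706, 0.0]
force: [0.4, 0.0, 1.3]
gripper_width: 0.0501
```

Run:
```python
from h import *
c=env.calibration("wrist");p,d=env.camera("wrist");cv2.imwrite("pics/w2.png",p);o=env.get_obs();print(o["position"],o["orientation"])
m=mask(p,(5,170,100),(16,255,255));k=max(cv2.findContours(m,0,1)[0],key=cv2.contourArea)[:,0];r=cv2.minAreaRect(k.astype(np.float32));print(r)
```

```text
[ 0.51451986 -0.2731803   0.14229116] [5.35787557e-04 7.08082317e-01 7.06129387e-01 6.58776245e-04]
((280.5, 221.0), (140.0, 35.0), 90.0)
```

View pics/w2.png

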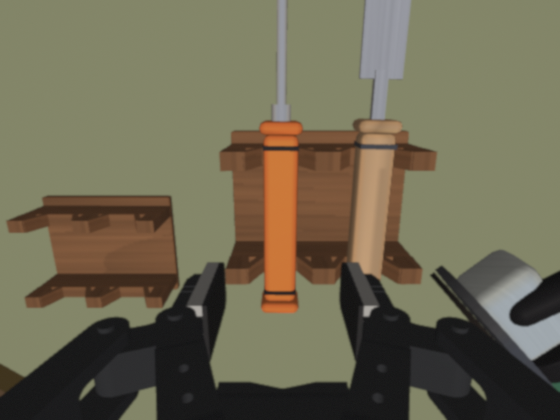

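The handle is centred between the fingers at columns 263–299, with the scraper clear to the right. I'll descend and grip.

send_rows:
  plan:
    - [[-0.2,0,4,0,0,0,5],[0,0,4,0,0,0,5],[0,0,2.8,0,0,0,5],[0,0,0,0,0,0,5],[0,0,0,0,0,0,1.5],[0,0,0,0,0,0,1.5],[0,0,0,0,0,0,1.5],[0,0,0,0,0,0,1.5]]
  force: 110

```text
time_s: 5.08
position: [0.5143, -0.277, 0.0355]
orientation: [0.001, 0.709, 0.705, 0.001]
force: [-1.7, 0.7, 5.3]
gripper_width: 0.0201
```

send_rows:
  plan:
    - [[0,0,0,0,0,0,1.5],[0,0,0,0,0,0,1.5]]

```text
time_s: 5.32
position: [0.5143, -0.2771, 0.0355]
orientation: [0.001, 0.709, 0.705, 0.001]
force: [-1.1, 0.8, 6.1]
gripper_width: 0.02
```

send_rows:
  plan:
    - [[0,0,-2,0,0,0,1.5],[0,0,-4,0,0,0,1.5],[0,0,-4,0,0,0,1.5],[3,0.2,0,0,0,0,1.5],[5,0.3,0,0,0,0,1.5],[5,0.3,0,0,0,0,1.5],[4.5,0.2,0,0,0,0,1.5],[0,0,0,0,0,0,1.5],[0,0,0,0,0,0,1.5]]

```text
time_s: 6.45
position: [0.5246, -0.1021, 0.1345]
orientation: [0.001, 0.709, 0.705, 0.0]
force: [0.6, -0.5, -1.8]
gripper_width: 0.0202
```

Run:
```python
from h import *
o=env.get_obs();c=env.calibration("wrist");print(o["position"],o["orientation"],o["force"],np.round(c["extrinsics"],4).tolist())
p,d=env.camera("wrist");s,_=env.camera("scene");cv2.imwrite("pics/w3.png",p);cv2.imwrite("pics/s3.png",s)
a=cv2.resize(p[20:320,180:380],(400,600),interpolation=cv2.INTER_CUBIC);b=cv2.resize(s[190:310,200:280],(400,600),interpolation=cv2.INTER_CUBIC)
cv2.imwrite("pics/c3.png",np.hstack([a,b]))
```

```text
[ 0.52462319 -0.10214293  0.13451494] [9.68530805e-04 7.09033255e-01 7.05174255e-01 4.18919084e-04] [ 0.6487692  -0.49903846 -1.83065411] [[1.0, -0.0059, 0.0007, 0.5247], [-0.0055, -0.9568, -0.2908, -0.0283], [0.0024, 0.2908, -0.9568, 0.2767], [0.0, 0.0, 0.0, 1.0]]
```

View pics/c3.png

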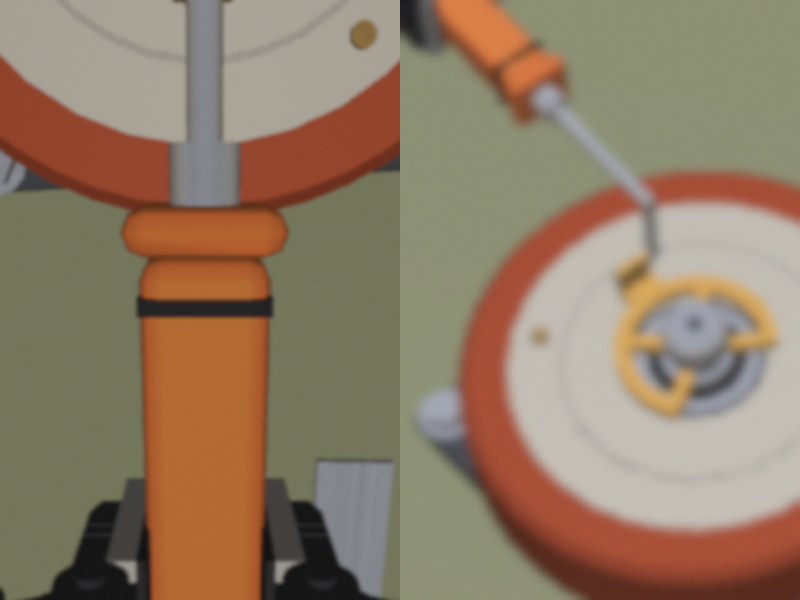

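The right-hand crop shows the tip at scene pixel about (251,241), just short of the tab as planned. Next I'll work out the offset.

Run:
```python
from h import *
for z in(.110,.1135,.117): print(z,ray("scene",(251,241),z),"elbow",ray("scene",(250,230.5),z+.0385))
print("axle",ray("scene",(259,254.4),.09),"ax0")
w=cv2.imread("pics/w3.png");g=cv2.cvtColor(w,cv2.COLOR_BGR2GRAY)
cv2.imwrite("pics/c4.png",cv2.resize(w[0:90,225:345],(800,600),interpolation=cv2.INTER_CUBIC))
```

```text
0.11 [[0.52383045 0.03519033 0.11      ]] elbow [[0.5242413  0.03631037 0.1485    ]]
0.1135 [[0.52512893 0.03716957 0.1135    ]] elbow [[0.52560468 0.0383862  0.152     ]]
0.117 [[0.52642742 0.0391488  0.117     ]] elbow [[0.52696805 0.04046203 0.1555    ]]
axle [[0.52447828 0.06022226 0.09      ]] ax0
```

View pics/c4.png

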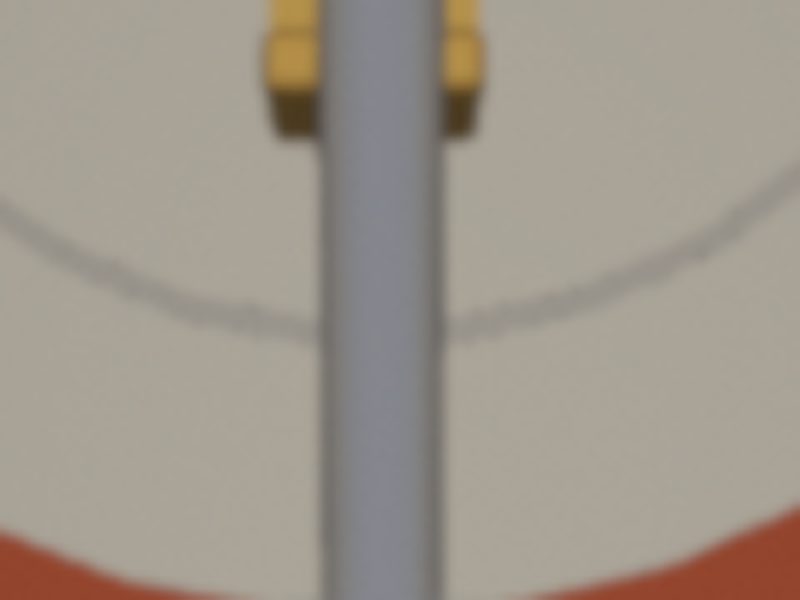

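send_rows:
  plan:
    - [[0.3,0,1,0,0,0,1.5],[0,0,1,0,0,0,1.5],[0,0,0.7,0,0,0,1.5],[0,0,0,0,0,0,1.5],[0,0,0,0,0,0,1.5]]

```text
time_s: 7.18
position: [0.5243, -0.099, 0.1062]
orientation: [0.0, 0.709, 0.705, -0.0]
force: [0.7, 0.5, -1.8]
gripper_width: 0.0202
```

Run:
```python
from h import *
o=env.get_obs();print(o["position"],o["force"])
s,_=env.camera("scene");cv2.imwrite("pics/s4.png",s)
cv2.imwrite("pics/c5.png",cv2.resize(s[215:290,215:300],(680,600),interpolation=cv2.INTER_CUBIC))
```

```text
[ 0.52427752 -0.09897495  0.10624522] [ 0.698743    0.47050885 -1.84350711]
```

View pics/c5.png

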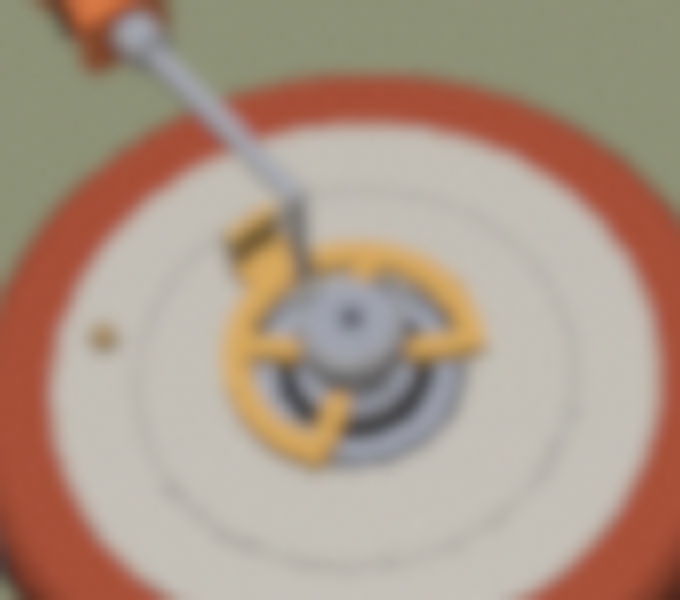

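The tip at about (253,249) is just above the window, inside the bow, so I'll lower it gently.

send_rows:
  plan:
    - [[0,0,0.6,0,0,0,1.5],[0,0,0.4,0,0,0,1.5],[0,0,0.4,0,0,0,1.5],[0,0,0.4,0,0,0,1.5],[0,0,0,0,0,0,1.5],[0,0,0,0,0,0,1.5]]

```text
time_s: 7.98
position: [0.5243, -0.0988, 0.0883]
orientation: [0.0, 0.709, 0.705, 0.0]
force: [0.4, -0.6, -1.4]
gripper_width: 0.0207
```

Run:
```python
from h import *
print(ray("scene",(253.5,249.4),.085))
o=env.get_obs();print(o["position"],o["force"],o["moment"])
```

```text
[[0.52359466 0.04074829 0.085     ]]
[ 0.52427394 -0.09879065  0.08834223] [ 0.39981245 -0.63922525 -1.42543074] [ 0.03433635  0.00819849 -0.00179204]
```

send_rows:
  plan:
    - [[-0.3,0,0,0,0,0,1.5],[-0.3,0,0,0,0,0,1.5],[-0.3,0,0,0,0,0,1.5],[-0.3,0,0,0,0,0,1.5]]

```text
time_s: 8.48
position: [0.5236, -0.1071, 0.0879]
orientation: [-0.003, 0.709, 0.706, 0.001]
force: [1.2, 7.8, -0.8]
gripper_width: 0.0202
```

send_rows:
  plan:
    - [[-0.4,0,0,0,0,0,1.5],[-0.4,0,0,0,0,0,1.5],[-0.4,0,0,0,0,0,1.5],[-0.4,0,0,0,0,0,1.5]]

```text
time_s: 8.98
position: [0.5242, -0.1279, 0.0885]
orientation: [0.001, 0.709, 0.705, -0.0]
force: [-0.3, -0.6, -1.6]
gripper_width: 0.0202
```

send_rows:
  plan:
    - [[-0.4,0,0,0,0,0,1.5],[-0.4,0,0,0,0,0,1.5],[-0.4,0,0,0,0,0,1.5],[-0.4,0,0,0,0,0,1.5],[-0.4,0,0,0,0,0,1.5],[-0.3,0,0,0,0,0,1.5],[0,0,0,0,0,0,1.5],[0,0,0,0,0,0,1.5]]

```text
time_s: 9.98
position: [0.5239, -0.1503, 0.0884]
orientation: [0.0, 0.709, 0.705, -0.0]
force: [0.2, 0.4, 0.6]
gripper_width: 0.0204
```

Run:
```python
from h import *
o=env.get_obs();print(o["position"],o["force"],o["moment"])
s,_=env.camera("scene");cv2.imwrite("pics/s5.png",s)
cv2.imwrite("pics/c6.png",cv2.resize(s[205:295,205:305],(660,594),interpolation=cv2.INTER_CUBIC))
```

```text
[ 0.523926   -0.15025469  0.08840412] [0.18445957 0.43749808 0.61864525] [0.22539098 0.08134482 0.01166096]
```

View pics/c6.png

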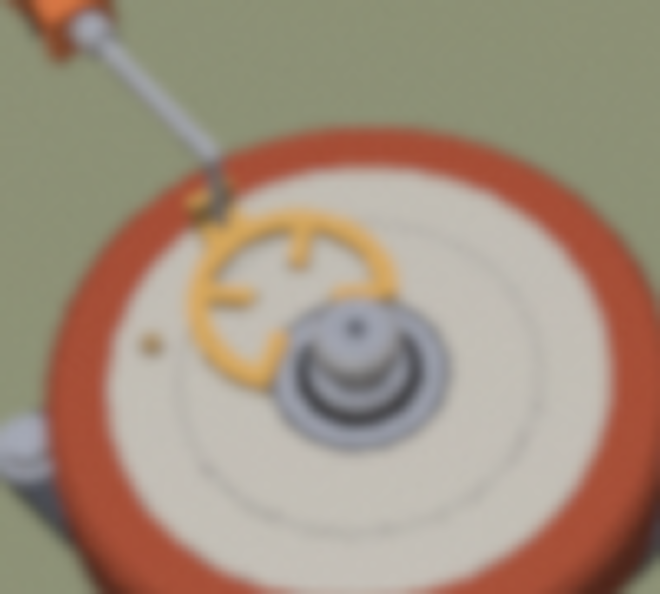

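The clip is out of the groove, and the hook now seems to sit over the bow near the tab, at about (238,235). I'll fit the clip's position.

Run:
```python
from h import *
from scipy.optimize import least_squares
s=cv2.imread("pics/s5.png");m=mask(s,(15,110,120),(32,255,255),(225,225,270,266));m=cv2.morphologyEx(m,cv2.MORPH_CLOSE,np.ones((2,2)))
q=pts(m);q=q[(q[:,1]>236)];q=q[~((q[:,0]<232)&(q[:,1]>252))]
H=cv2.convexHull(q.astype(np.int32))[:,0]
for z in(.0685,.0745):
    W=ray("scene",H,z)[:,:2];r=least_squares(lambda p:np.hypot(*(W-p[:2]).T)-.034,[.523,.01],loss="soft_l1",f_scale=.001);print(z,r.x,np.abs(r.fun).max())
for z in(.0675,.072,.076): print("tip",z,ray("scene",(205+222/6.6,205+217/6.6),z))
```

```text
0.0685 [0.52593866 0.02414871] 0.00913110359398095
0.0745 [0.5280344 0.027    ] 0.008367634911242566
tip 0.0675 [[ 0.52306793 -0.0125894   0.0675    ]]
tip 0.072 [[ 0.52465599 -0.00991581  0.072     ]]
tip 0.076 [[ 0.52606759 -0.00753929  0.076     ]]
```

The clip has moved about 33 mm. The hook rode over the bow and now sits on the stem against the inner face of the tab. I'll keep dragging by the tab for about 16 mm.

send_rows:
  plan:
    - [[-0.3,0,-0.05,0,0,0,1.5],[-0.3,0,0,0,0,0,1.5],[-0.3,0,0,0,0,0,1.5],[-0.3,0,0,0,0,0,1.5],[-0.2,0,0,0,0,0,1.5],[-0.2,0,0,0,0,0,1.5],[0,0,0,0,0,0,1.5],[0,0,0,0,0,0,1.5]]

```text
time_s: 11.02
position: [0.5239, -0.1662, 0.0889]
orientation: [0.0, 0.709, 0.705, -0.0]
force: [0.0, -0.5, 0.4]
gripper_width: 0.0204
```

Run:
```python
from h import *
from scipy.optimize import least_squares
o=env.get_obs();print(o["position"],o["force"],o["moment"])
s,_=env.camera("scene");cv2.imwrite("pics/s6.png",s)
for n in("s5","s6"):
    s=cv2.imread(f"pics/{n}.png")
    m=mask(s,(15,110,120),(32,255,255),(225,225,275,275));a=ray("scene",pts(m),.0685);print(n,len(a),a.mean(0),a.min(0),a.max(0))
```

```text
[ 0.52387871 -0.1661933   0.08889973] [ 0.00414075 -0.49566163  0.43392564] [ 0.01247672  0.04070419 -0.000554  ]
s5 193 [0.52688391 0.01209936 0.0685    ] [ 0.49396141 -0.02450573  0.0685    ] [0.55826257 0.04437703 0.0685    ]
s6 228 [ 0.52558554 -0.00402735  0.0685    ] [ 0.493934   -0.04072854  0.0685    ] [0.55864097 0.02887329 0.0685    ]
```

Dragged clear. I'll lift the pick and carry it back over its notches.

send_rows:
  plan:
    - [[0,0,-1,0,0,0,1.5],[0,0,-2,0,0,0,1.5],[0,0,-2,0,0,0,1.5],[-3.7,-0.3,0,0,0,0,1.5],[-3.7,-0.3,0,0,0,0,1.5],[-3.7,-0.3,0,0,0,0,1.5],[0,0,0,0,0,0,1.5],[0,0,0,0,0,0,1.5],[0,0,0,0,0,0,1.5]]

```text
time_s: 12.2
position: [0.5145, -0.2749, 0.1387]
orientation: [-0.001, 0.708, 0.706, 0.0]
force: [-0.2, 0.2, -1.1]
gripper_width: 0.0206
```

Run:
```python
from h import *
o=env.get_obs();print(o["position"],o["orientation"],o["force"],o["moment"])
c=env.calibration("wrist");p,_=env.camera("wrist");s,_=env.camera("scene");cv2.imwrite("pics/w7.png",p);cv2.imwrite("pics/s7.png",s)
cv2.imwrite("pics/c7.png",np.hstack([cv2.resize(p,(400,300)),cv2.resize(s[130:292,90:306],(400,300),interpolation=cv2.INTER_CUBIC)]))
# pick handle angle in wrist frame: gap between lift position (w3) and now
for n in("w3","w7"):
    i=cv2.imread(f"pics/{n}.png");m=mask(i,(5,170,100),(16,255,255),(230,90,330,330));q=pts(m)
    print(n,[(y,q[q[:,1]==y][:,0].mean().round(1)) for y in(140,180,220)],q[:,1].min())
```

```text
[ 0.51451282 -0.27493747  0.13869118] [-5.45284351e-04  7.08377710e-01  7.05833273e-01  3.36502013e-04] [-0.1532708   0.19839887 -1.0639501 ] [ 0.00261302 -0.02648174 -0.00343743]
w3 [(140, np.float64(282.0)), (180, np.float64(282.0)), (220, np.float64(282.0))] 90
w7 [(140, np.float64(282.0)), (180, np.float64(282.0)), (220, np.float64(282.0))] 122
```

View pics/c7.png

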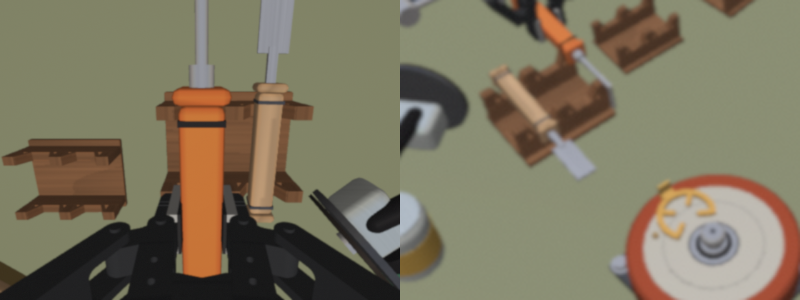

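The pick is unchanged in the grip: its front collar is at row 122, against 123 before. The clip lies clear of the axle on the wheel, in the right panel at about (685,210). Lowering the pick now.

send_rows:
  plan:
    - [[-0.2,0,3,0,0,0,1.5],[0,0,3,0,0,0,1.5],[0,0,2,0,0,0,1.5],[0,0,1,0,0,0,1.5],[0,0,0.8,0,0,0,1.5],[0,0,0.3,0,0,0,1.5],[0,0,0,0,0,0,1.5],[0,0,0,0,0,0,1.5]]

```text
time_s: 13.3
position: [0.5145, -0.2789, 0.0383]
orientation: [0.0, 0.709, 0.705, 0.0]
force: [0.4, -0.1, -0.8]
gripper_width: 0.0205
```

send_rows:
  plan:
    - [[0.15,0,0.2,0,0,0,1.5],[0,0,0.1,0,0,0,1.5],[0,0,0,0,0,0,1.5],[0,0,0,0,0,0,1.5]]

```text
time_s: 13.8
position: [0.5142, -0.277, 0.0355]
orientation: [-0.0, 0.709, 0.705, 0.0]
force: [-0.9, 1.4, 5.3]
gripper_width: 0.0204
```

send_rows:
  plan:
    - [[0,0,0,0,0,0,3],[0,0,0,0,0,0,5],[0,0,0,0,0,0,5],[0,0,-3,0,0,0,5],[0,0,-5,0,0,0,5],[0,0,-5,0,0,0,5],[5,0.3,-3,0,0,0,5],[5,0.3,-3,0,0,0,5],[5,0.3,-2,0,0,0,5],[5,0,0,0,0,0,5]]

```text
time_s: 15.05
position: [0.5257, -0.0759, 0.2465]
orientation: [0.001, 0.709, 0.705, 0.001]
force: [0.1, 0.8, 0.3]
gripper_width: 0.0495
```

send_rows:
  plan:
    - [[0,0,0,0,0,0,5],[0,0,0,0,0,0,5]]

```text
time_s: 15.3
position: [0.5241, -0.0775, 0.2448]
orientation: [0.0, 0.709, 0.705, -0.0]
force: [-0.2, -0.8, -0.2]
gripper_width: 0.0498
```

Run:
```python
from h import *
o=env.get_obs();print(o["position"],o["orientation"],o["force"])
c=env.calibration("wrist");p,_=env.camera("wrist");s,_=env.camera("scene");cv2.imwrite("pics/w8.png",p);cv2.imwrite("pics/s8.png",s)
print(np.round(c["extrinsics"],4).tolist())
m=mask(p,(17,110,110),(33,255,255));k=max(cv2.findContours(m,0,1)[0],key=cv2.contourArea);x,y,w,h=cv2.boundingRect(k);print("gold",x,y,w,h)
q=ray("wrist",k[:,0],.0685,c);print(q.min(0),q.max(0))
a=p[y-30:y+h+30,x-30:x+w+30];f=600/a.shape[0];b=cv2.resize(s[140:240,130:230],(300,300),interpolation=cv2.INTER_CUBIC)
a=cv2.resize(a,None,fx=min(f,480/a.shape[1]),fy=min(f,480/a.shape[1]),interpolation=cv2.INTER_CUBIC)
o=np.zeros((600,800,3),np.uint8);o[:a.shape[0],:a.shape[1]]=a;o[:300,500:]=b;cv2.imwrite("pics/c8.png",o);print("scale",a.shape)
```

```text
[ 0.52414062 -0.07753432  0.2447841 ] [ 1.68632285e-04  7.09045266e-01  7.05162916e-01 -2.11311253e-04] [-0.15560706 -0.81138018 -0.22941596]
[[1.0, -0.0053, -0.0012, 0.5245], [-0.0055, -0.9568, -0.2906, -0.0037], [0.0004, 0.2906, -0.9568, 0.3869], [0.0, 0.0, 0.0, 1.0]]
gold 244 65 79 79
[ 0.49190907 -0.03699855  0.0685    ] [0.55839537 0.02739753 0.0685    ]
scale (480, 480, 3)
```

View pics/c8.png

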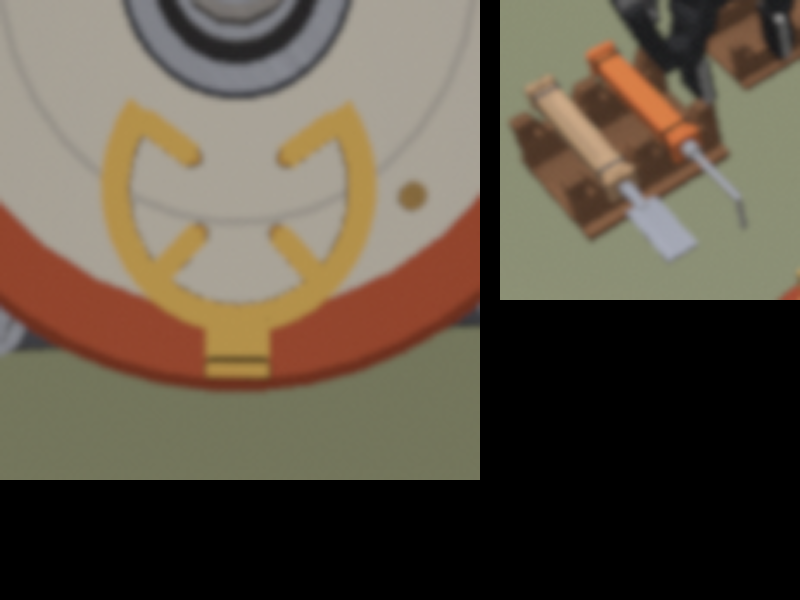

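The clip lies flat on the wheel, tab outward at wrist pixel about (283,142), and clear of the axle. The pick is back in its notches, hook down, and the scraper is undisturbed. That is 12 pictures viewed. The tab is at about (0.525, −0.0345), so I'll descend to pinch it, with the pads set slightly outward to clear the bow.

send_rows:
  plan:
    - [[3.9,0.1,3,0,0,0,4],[0,0,5,0,0,0,4],[0,0,5,0,0,0,4],[0,0,2,0,0,0,4],[0,0,0,0,0,0,4],[0,0,0,0,0,0,4]]
  force: 60

```text
time_s: 16.15
position: [0.5263, -0.0396, 0.0956]
orientation: [0.001, 0.71, 0.704, 0.0]
force: [-0.4, -0.4, 0.1]
gripper_width: 0.04
```

Run:
```python
from h import *
o=env.get_obs();print(o["position"],o["force"])
s,_=env.camera("scene");cv2.imwrite("pics/s9.png",s)
c=env.calibration("wrist");p,_=env.camera("wrist");cv2.imwrite("pics/w9.png",p)
for n,cc,i in(("wrist",c,p),("scene",None,s)):
    m=mask(i,(17,110,110),(33,255,255),None if n=="wrist" else (215,215,285,280));k=max(cv2.findContours(m,0,1)[0],key=cv2.contourArea)[:,0]
    q=ray(n,k,.0685,cc);print(n,len(k),q.min(0),q.max(0),k.min(0),k.max(0))
    if n=="wrist":
        b=k[k[:,1]>=k[:,1].max()-3];print("bottom",b.min(0),b.max(0),ray(n,b,.075,cc).mean(0),ray(n,b,.082,cc).mean(0))
```

```text
[ 0.5262759  -0.03962524  0.09556842] [-0.40643176 -0.36925044  0.10832801]
wrist 736 [ 0.4912886  -0.03278864  0.0685    ] [0.5585178  0.02848048 0.0685    ] [208 118] [348 241]
bottom [263 238] [293 241] [ 0.52453823 -0.02962275  0.075     ] [ 0.52463199 -0.0268684   0.082     ]
scene 148 [ 0.493934   -0.04072854  0.0685    ] [0.55864097 0.02887329 0.0685    ] [229 228] [259 257]
```

send_rows:
  plan:
    - [[0.1,-0.15,1,0,0,0,4],[0,0,1,0,0,0,4],[0,0,0.8,0,0,0,4],[0,0,0,0,0,0,4],[0,0,0,0,0,0,4]]

```text
time_s: 16.88
position: [0.5241, -0.0373, 0.0667]
orientation: [0.0, 0.709, 0.705, -0.0]
force: [-0.2, -0.3, -0.4]
gripper_width: 0.04
```

send_rows:
  plan:
    - [[0,0,0,0,0,0,2.5],[0,0,0,0,0,0,1],[0,0,0,0,0,0,1],[0,0,0,0,0,0,1],[0,0,0,0,0,0,1]]

```text
time_s: 17.5
position: [0.5244, -0.0373, 0.0672]
orientation: [0.0, 0.709, 0.705, 0.0]
force: [-0.1, -0.2, 5.9]
gripper_width: 0.0129
```

send_rows:
  plan:
    - [[0,0,0,0,0,0,1],[0,0,-1,0,0,0,1],[0,0,-2,0,0,0,1],[0,0,-4,0,0,0,1],[0,0,-3,0,0,0,1],[0,0,0,0,0,0,1],[0,0,0,0,0,0,1]]

```text
time_s: 18.38
position: [0.5233, -0.0367, 0.1663]
orientation: [-0.001, 0.709, 0.705, -0.0]
force: [-0.4, -0.6, -0.8]
gripper_width: 0.0134
```

```bash
cat > clip.py <<'E'
from h import *
from scipy.optimize import least_squares
o=env.get_obs();print(o["position"],o["force"],o["moment"],o["gripper_width"])
c=env.calibration("wrist");p,d=env.camera("wrist")
E=np.array(c["extrinsics"])
m=mask(p,(17,110,110),(33,255,255));k=max(cv2.findContours(m,0,1)[0],key=cv2.contourArea)
M=np.zeros_like(m);cv2.drawContours(M,[k],-1,255,-1);q=pts(M&m);z=d[q[:,1],q[:,0]];q=q[z>0];z=z[z>0]
P=np.c_[(q[:,0]-c["cx"])/c["fx"]*z,(q[:,1]-c["cy"])/c["fy"]*z,z]@E[:3,:3].T+E[:3,3]
A=np.c_[P[:,0]-P[:,0].mean(),P[:,1]-P[:,1].mean(),np.ones(len(P))];w=least_squares(lambda t:A@t-P[:,2],[0,0,.1],loss="soft_l1",f_scale=.002).x
print(len(P),"plane slopes x,y deg",np.degrees(w[:2]).round(1),"z",w[2].round(4),"min",P.min(0).round(3),"max",P.max(0).round(3),"bbox",cv2.boundingRect(k))
E
python3 clip.py
```

```text
[ 0.52334123 -0.03673175  0.16628644] [-0.42637359 -0.64565441 -0.76846734] [-0.05023189 -0.0204774   0.01734679] 0.013375536744573747
8116 plane slopes x,y deg [-0.1 -0.2] z 0.1668 min [ 0.452 -0.102 -0.002] max [0.597 0.029 0.17 ] bbox (200, 126, 167, 144)
```

The clip is held level, with its plane within 0.2°. Carrying it to the tray.

send_rows:
  plan:
    - [[3,-0.2,0,0,0,0,1],[4.9,-0.25,0,0,0,0,1],[4.9,-0.25,0,0,0,0,1],[4.9,-0.25,0,0,0,0,1],[4.9,-0.25,0,0,0,0,1],[4.9,-0.25,0,0,0,0,1],[4,-0.2,0,0,0,0,1],[2,-0.05,0,0,0,0,1],[0,0,0,0,0,0,1],[0,0,0,0,0,0,1]]

```text
time_s: 19.68
position: [0.5091, 0.2951, 0.1666]
orientation: [0.0, 0.71, 0.704, -0.001]
force: [-0.2, -0.4, -0.8]
gripper_width: 0.0132
```

```bash
python3 clip.py
python3 - <<'E'
from h import *
c=env.calibration("wrist");p,_=env.camera("wrist")
m=mask(p,(100,90,20),(130,255,255));k=[a for a in cv2.findContours(m,0,1)[0] if cv2.contourArea(a)>800]
q=ray("wrist",np.vstack(k)[:,0],.026,c);print("blue",len(k),q.min(0),q.max(0))
E
```

```text
[0.50913484 0.29507681 0.16660073] [-0.24049437 -0.35954692 -0.75861205] [-0.07075006 -0.02868355  0.02353161] 0.013193503618356348
8343 plane slopes x,y deg [-0.1 -0.3] z 0.1669 min [ 0.437  0.228 -0.002] max [0.581 0.361 0.171] bbox (199, 126, 169, 145)
blue 2 [0.25604917 0.20818427 0.026     ] [0.58386418 0.39418417 0.026     ]
```

send_rows:
  plan:
    - [[0,0,4,0,0,0,1],[0,0,5,0,0,0,1],[0,0,4,0,0,0,1],[0,0,1.5,0,0,0,1],[0,0,0.7,0,0,0,1],[0,0,0.2,0,0,0,1],[0,0,0,0,0,0,1],[0,0,0,0,0,0,1]]

```text
time_s: 20.78
position: [0.5095, 0.2983, 0.0138]
orientation: [0.0, 0.709, 0.705, 0.001]
force: [0.8, 0.2, -0.2]
gripper_width: 0.0134
```

send_rows:
  plan:
    - [[0,0,0.2,0,0,0,1],[0,0,0.1,0,0,0,1],[0,0,0.1,0,0,0,1],[0,0,0,0,0,0,1],[0,0,0,0,0,0,1]]

```text
time_s: 21.4
position: [0.509, 0.2978, 0.0088]
orientation: [0.0, 0.709, 0.705, -0.0]
force: [-0.4, 0.4, -0.6]
gripper_width: 0.0131
```

send_rows:
  plan:
    - [[0,0,0.1,0,0,0,1],[0,0,0,0,0,0,1],[0,0,0,0,0,0,1]]

```text
time_s: 21.78
position: [0.509, 0.2979, 0.0078]
orientation: [-0.0, 0.709, 0.705, -0.0]
force: [0.2, -0.2, -1.4]
gripper_width: 0.013
```

send_rows:
  plan:
    - [[0,0,0,0,0,0,2],[0,0,0,0,0,0,4],[0,0,0,0,0,0,4],[0,0,-2,0,0,0,4],[0,0,-4,0,0,0,4],[0,0,-5,0,0,0,4],[-4,0,-4,0,0,0,4],[-4,0,-2,0,0,0,4],[0,0,0,0,0,0,4],[0,0,0,0,0,0,4]]

```text
time_s: 23.02
position: [0.5084, 0.2185, 0.1785]
orientation: [-0.0, 0.709, 0.705, 0.001]
force: [0.2, -0.5, -0.6]
gripper_width: 0.0402
```

```bash
python3 clip.py
python3 - <<'E'
from h import *
s,_=env.camera("scene");cv2.imwrite("pics/s10.png",s);s0=cv2.imread("pics/scene0.png")
m=mask(s,(17,110,110),(33,255,255),(300,310,420,420));q=ray("scene",pts(m),.0095);print("clip scene",len(q),q.min(0),q.max(0))
for n,i in(("before",s0),("now",s)):
    m=mask(i,(5,170,120),(16,255,255),(155,150,205,195));r=cv2.minAreaRect(pts(m).astype(np.float32));print(n,r,ray("scene",r[0],.055))
a=s[140:225,125:220].astype(int);b=s0[140:225,125:220].astype(int);D=np.abs(a-b).max(2)>60;print("rest area changed px",D.sum())
m=mask(s,(17,110,110),(33,255,255),(235,235,285,280));print("gold left on wheel",(m>0).sum())
E
```

```text
[0.5083948  0.21853066 0.17849978] [ 0.15180522 -0.50577545 -0.62926875] [0.04171958 0.02388949 0.00930044] 0.040170280147703116
2271 plane slopes x,y deg [-0.  -0.6] z 0.0072 min [0.476 0.299 0.004] max [0.543 0.363 0.024] bbox (241, 11, 84, 86)
clip scene 358 [0.47899274 0.29912714 0.0095    ] [0.5437877  0.36356327 0.0095    ]
before ((177.480712890625, 171.63577270507812), (41.16471862792969, 9.852119445800781), 46.73570251464844) [[ 0.51237202 -0.27305006  0.055     ]]
now ((176.98123168945312, 172.1566162109375), (42.530269622802734, 9.855066299438477), 46.63658142089844) [[ 0.51422848 -0.27240001  0.055     ]]
rest area changed px 0
gold left on wheel 0
```

```bash
python3 -c "
from cell import env
print(env.job_done())"
```

```text
the job is handed in; nothing more can be done
None
```

The job is done and handed in at about 23 s of the 54 s allowed. I pried the clip out of the groove and off the axle with the hooked pick and put the pick back in its notches, hook down. Then I pinched the loose clip by its tab and laid it in the large blue tray.

**Last checks:**
- **Clip:** it lies within the tray walls, tilted about 0.6° by the depth fit. No gold was left on the wheel.
- **Pick and scraper:** the pick's handle is within 2 mm of where it started. In a before-and-after comparison, no pixel in the rest area changed noticeably.
- **Robot:** the arm is standing clear with the gripper about 18 cm above the bench. The largest force reading between moves was about 8 N.

**What didn't go to plan:**
- **Hook slipped:** after the clip let go, the hook rode over the bow. I dragged the clip the last 16 mm by the inside of its tab, still with the pick.
- **Fits disagreed:** while that was happening, two estimates of the clip's position differed by about 1 cm. A later wrist view showed it clear of the axle.
- **Release into the tray:** the force reading did not clearly show floor contact before I let go, so the clip may have dropped up to about 1 mm.

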